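Pack a small picture order into its carton

ROBOT

A 6-joint arm with a two-finger parallel gripper is mounted at the origin on the work surface. World frame = base frame: x ahead of the robot, y to its left, z up, the work surface at z = 0. Lengths are in m, angles in rad, forces in N, time in s.
With the tool pointing down it reaches from about 0.35 to 0.975 m from the base axis. Payload 4.9 kg.
Tool frame: the origin (TCP) lies between the finger pads; the fingertips stand 22 mm ahead of it and the grasp point (between the pads) lies 3 mm ahead of it; z points along the fingers, y is the line along which they close (so a half turn about z gives the same grasp; the last joint's range is limited). The gripper opens to 85 mm and grips with 20 to 120 N. Pads are 22 mm wide; open, the fingers measure 114 mm over their backs; the gripper's body (76 mm by 85 mm) begins 54 mm behind the grasp point. The pads swing forward as they close: fully open they stand 13 mm farther back than shut.
Start: joints at [-0.119, 0.053, 1.613, -0, 1.476, -0.119], TCP at [0.625, 0, 0.253] pointing down, gripper open.
Joint ranges: [-3.01, 3.01], [-1.01, 2.22], [0.06, 2.58], [-1.02, 4.17], [0.09, 2.62], [-3.14, 3.14]. Speed limits (rad/s): [2.57, 2.57, 3.14, 3.14, 3.14, 3.14].

INTERFACE

Orientations are given as a unit quaternion [w, x, y, z].
In Python, from plant import state, grab_frame, get_calibration, job_done, recognise, regions_of gives the robot as it stands.
- The arm moves only by the tool apply_moves, never from a script. Its argument "targets" is a list of rows, each an object with "translation": the shift along the tool's x, y, z normalised to -1 to 1, where 1 is 100 mm, a list of three; "twist": the turn about the tool's z normalised to -1 to 1, where 1 is 0.1 rad; "hand": the opening, from 0 (shut) to 1 (fully open). A call has 1 to 8 rows; each row shifts and turns the commanded pose from where the row before left it, along the tool's axes as they then stand; what a row does not reach is not made up. A row lasts 1/10 s, in which the tool goes at most 50 mm and 8.59 degrees, less where a joint would pass 70% of its speed; a pose out of reach is approached as far as the arm can. A call with a number of a shift or a turn outside -1 to 1 is refused whole. A call with a gripper value outside its range is refused whole. The fingers move at their own pace and stop on an object; the grip force is fixed at half the most. Time passes only in rows, so rows that do not move let the fingers close. It gives the time, the measured TCP pose, the force, the opening and the grip force at its end, in the units of the state.
- state(): the state, without advancing time (a new reading comes with each control period).
- grab_frame(name): name is "scene" or "side" or "wrist"; returns the picture (420x560x3 uint8, red, green, blue); there is no depth.
- get_calibration(name): a dict with "camera_matrix" (3x3 intrinsics, pixels), "pose" (4x4, takes a point from camera to world coordinates). Camera axes: x right, y up, looking along -z (the intrinsics and any distortion apply to the point x, -y, -z); pixel columns grow to the right and rows downward; lengths in m; the calibration is good to about 2 mm. A picture is of the moment at which its call begins: read the wrist's pose just before it. get_calibration takes no time and is no camera call; for the wrist camera it gives the pose at the moment of the call.
- job_done(): hands the job in; it is judged then, once.
Trained networks look in the newest picture that a camera, given by its name, has taken for a name from the list of things; names that differ only in an ending like _2 or _b are one class to them, and where a whole thing is asked for, a point or a joint stands for the part that bears it (a point fixed in the world has none). Each returns a list of dicts, best first, with "score" (0 to 1); they miss things now and then, are a little off and sometimes report something else, mostly with a low value. They report only what shows in the picture. A call takes as long as a camera call.
- recognise(camera, query): "point" ([x, y, z] in m, in world coordinates, good to about 4 mm: the middle of the surface that is visible of it).
- regions_of(camera, query): "pixels" (420x560 bool, what is visible of it).
The state is a dict: "time": time; "joint_pos": joint angles; "joint_vel": joint speeds; "joint_efforts": joint torques, N m; "tool_pos": TCP position; "tool_rot": TCP orientation; "contact_force": force on the tool from outside, world axes, zero at the start; "ft_torque": the same for the moment, N m; "gripper_width": opening from 0.0 (shut) to 1.0 (fully open); "grasp_force": force on a finger pad.
Only numpy, scipy, OpenCV 4.12 (cv2) and the standard library are available. Lean on these libraries where they do the work, as an engineer would, in place of code of your own. Each camera call takes 0.05 s, during which the arm holds its last target. There are 200 camera calls.

TASK

Pack the order into the shallow open shipping carton: the little framed picture, the smaller of the two closed kraft boxes, and the round metal tin. Lower each one in rather than dropping it, so that all three lie side by side on the carton's bottom, right way up and none on top of another. Leave everything else on the table where it is.

Things in the scene. Friction and masses are not known exactly. Their poses are not given: they have to be found in the camera images.
- carton: shallow open-topped cardboard carton, fixed to the table, outside 210 (its x) x 300 (its y) x 50 mm high, walls and floor 5 mm thick (inner floor 5 mm above the table, inside 200 x 290 mm); its four short flaps are folded down outside and stand out up to 15 mm all round. Origin: centre of the underside; z up; yaw varies.
- picture: small framed landscape painting lying face up: pale wooden frame 80 (its x) x 56 (its y) x 16 mm high, with the painting filling the opening. Mass about 70 g. Origin: centre of the underside; z is the picture's face, up; any yaw.
- small_box: closed kraft cardboard gift box, the smaller of two: 70 (its x) x 48 (its y) x 30 mm high, rigid, its lid (upper 12 mm) fixed on. About 80 g. Origin: centre of the underside, z up; any yaw.
- tin: round bare aluminium tin with a flat lid, standing upright: lid 50 mm in diameter (upper 11 mm), body 48 mm in diameter, 30 mm high in all. About 90 g. Origin: centre of the underside, z up.
- empty_frame: not part of the order: pale wooden frame like the picture's, 80 x 56 x 16 mm, but empty (the table shows through it). Origin: centre of the underside.
- large_box: not part of the order: the larger closed kraft box, 100 (its x) x 78 (its y) x 42 mm high. Origin: centre of the underside.
- tape_small: not part of the order: small roll of cream paper tape lying flat, 52 mm in diameter, 25 mm high, with a 26 mm hole through it. Origin: centre of the underside.
- tape_large: not part of the order: big roll of cream paper tape lying flat, 100 mm in diameter, 48 mm high, hole 76 mm. Origin: centre of the underside.
- marker: not part of the order: black marker pen with a grey cap, 130 mm long (along its x), 14 mm thick, lying on the table behind the goods. Origin: on the table under its middle.

How it is judged:
At the end, for the whole second after the job is handed in: The picture, the small kraft box and the tin each lie inside the carton, their undersides on its bottom (within 10 mm), right way up within 11 degrees, and at rest (x of picture in the frame of carton between -0.098 and 0.098 m and y of picture in the frame of carton between -0.143 and 0.143 m and z of each of picture, small_box, tin in the frame of carton below 0.015 m and angle between each of picture, small_box, tin's own z axis and vertical below 0.2 rad and linear speed of each of picture, small_box, tin below 0.02 m/s and x of small_box in the frame of carton between -0.098 and 0.098 m and y of small_box in the frame of carton between -0.143 and 0.143 m and x of tin in the frame of carton between -0.098 and 0.098 m and y of tin in the frame of carton between -0.143 and 0.143 m); the robot touches nothing.
It fails at once if the picture, the small kraft box or the tin is dropped: it falls freely from more than about 50 mm (faster than 1 m/s while not held) ((linear speed of picture above 1 m/s and contact force between the fingers and picture below 0.05 N) or (linear speed of small_box above 1 m/s and contact force between the fingers and small_box below 0.05 N) or (linear speed of tin above 1 m/s and contact force between the fingers and tin below 0.05 N)).
It fails at once if something that is not part of the order (empty frame, larger kraft box, either tape roll, marker) is moved by more than 30 mm (distance of any of empty_frame, large_box, tape_small, tape_large, marker from where it was at the start of the episode above 0.03 m).
It also fails if it takes over 72 s, if anything falls off the work surface, if the arm or the gripper's body presses on something with over 40 N, if the wrist force passes 120 N, or if a joint passes its speed limit or range.

## Working session

There is one attempt and no reset: what is moved stays moved. The work goes in short steps, Python scripts to look and compute and a tool call to move; the robot and the scene stay as the last step left them, time stands still between calls to the robot, and variables do not carry over. Pictures are saved under pics/ and viewed, at most 10 in all, crops included, and the job is handed in when it is done.

Besides the shell and the picture viewer there is one more tool, called after ">>>" in YAML: its name, and indented under it one key for each argument. apply_moves: Moves the arm, as the interface text tells. Its arguments: {"type":"object","properties":{"targets":{"type":"array"}},"required":["targets"]}

```bash
mkdir -p pics; cat > h.py <<'E'
import numpy as np, cv2
from plant import *
def ray(cam,uv,z,cal=None):
    c=cal or get_calibration(cam);K=np.array(c["camera_matrix"]);T=np.array(c["pose"])
    d=np.linalg.inv(K)@np.c_[np.atleast_2d(uv),np.ones(len(np.atleast_2d(uv)))].T
    d=T[:3,:3]@(d*np.array([[1],[-1],[-1]]));o=T[:3,3]
    return (o[:,None]+d*((z-o[2])/d[2])).T
def rect(cam,name,z,k=0):
    c=get_calibration(cam);r=regions_of(cam,name)
    if not r:return None
    m=r[k]["pixels"];v,u=np.nonzero(m)
    p=ray(cam,np.c_[u,v],z,c)[:,:2]
    (cx,cy),(w,h),a=cv2.minAreaRect((p*1000).astype(np.float32))
    if w<h:w,h,a=h,w,a+90
    return dict(s=round(r[k]["score"],2),c=(round(cx),round(cy)),wh=(round(w),round(h)),a=round(a,1),n=len(u),px=(int(u.mean()),int(v.mean())))
E
python3 - <<'E'
from h import *
for c in ("scene","side"):
    cv2.imwrite(f"pics/{c}0.png",grab_frame(c)[:,:,::-1])
    for n,z in dict(carton=.05,picture=.016,small_box=.03,tin=.03,empty_frame=.016,large_box=.042,tape_small=.025,tape_large=.048,marker=.014).items():
        print(c,n,rect(c,n,z),[(round(r["score"],2),np.round(r["point"],3).tolist()) for r in recognise(c,n)[:2]])
print(state()["time"])
E
```

```text
scene carton {'s': 0.76, 'c': (523, 249), 'wh': (335, 261), 'a': 88.4, 'n': 8967, 'px': (370, 160)} [(0.65, [0.505, 0.266, 0.009])]
scene picture {'s': 0.98, 'c': (458, -320), 'wh': (86, 67), 'a': 70.7, 'n': 769, 'px': (139, 212)} [(0.69, [0.453, -0.325, 0.012])]
scene small_box {'s': 0.93, 'c': (481, -181), 'wh': (79, 71), 'a': 56.5, 'n': 674, 'px': (198, 199)} [(0.48, [0.788, -0.086, 0.045]), (0.47, [0.454, -0.326, 0.011])]
scene tin {'s': 0.9, 'c': (485, -49), 'wh': (74, 46), 'a': 168.3, 'n': 361, 'px': (250, 184)} [(0.7, [0.483, -0.051, 0.029]), (0.68, [0.454, -0.322, 0.013])]
scene empty_frame {'s': 0.8, 'c': (616, -178), 'wh': (82, 66), 'a': 110.6, 'n': 599, 'px': (214, 245)} [(0.91, [0.615, -0.181, 0.015])]
scene large_box {'s': 0.65, 'c': (644, -52), 'wh': (127, 79), 'a': 173.0, 'n': 1616, 'px': (272, 230)} [(0.74, [0.647, -0.05, 0.042])]
scene tape_small {'s': 0.72, 'c': (613, -330), 'wh': (66, 49), 'a': 11.7, 'n': 496, 'px': (144, 263)} [(0.86, [0.612, -0.329, 0.026])]
scene tape_large None [(0.28, [0.615, -0.33, 0.021])]
scene marker {'s': 0.76, 'c': (757, -260), 'wh': (12
[... 567 characters left out ...]
(0.65, [0.465, -0.056, 0.03])]
side empty_frame {'s': 0.86, 'c': (607, -183), 'wh': (87, 65), 'a': 109.2, 'n': 618, 'px': (300, 255)} [(0.98, [0.613, -0.18, 0.017])]
side large_box {'s': 0.8, 'c': (621, -66), 'wh': (111, 108), 'a': 174.0, 'n': 1406, 'px': (279, 214)} [(0.58, [0.622, -0.064, 0.043])]
side tape_small {'s': 0.85, 'c': (598, -339), 'wh': (60, 47), 'a': 55.6, 'n': 430, 'px': (336, 304)} [(0.79, [0.602, -0.339, 0.026])]
side tape_large {'s': 0.9, 'c': (766, -105), 'wh': (136, 98), 'a': 53.0, 'n': 1161, 'px': (337, 200)} [(0.7, [0.78, -0.09, 0.034])]
side marker {'s': 0.8, 'c': (747, -264), 'wh': (134, 15), 'a': 92.2, 'n': 290, 'px': (369, 255)} [(0.59, [0.747, -0.266, 0.011])]
1.9
```

View pics/scene0.png

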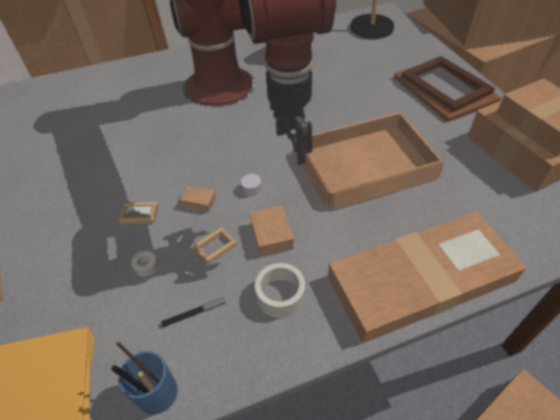

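View pics/side0.png

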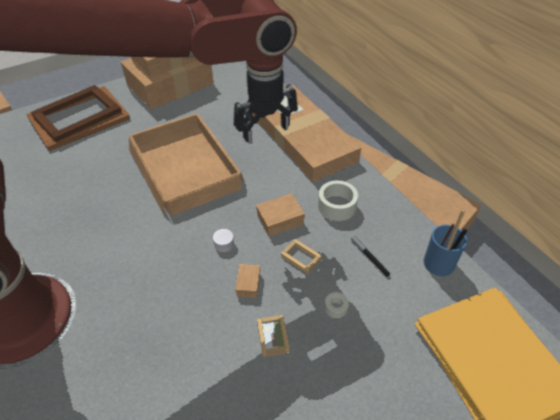

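The pictures show the goods left of the carton: scene picture (139,212), small box (198,199), tin (250,184), carton (370,160). The lookalikes sit behind them.

```bash
cat >> h.py <<'E'
from scipy.spatial.transform import Rotation as R
def go(x,y,z=None,yaw=None):
    """print shift in tool axes (units of 100mm) and twist (0.1rad); yaw = deg of tool y axis (mod 180)"""
    s=state();q=s["tool_rot"];M=R.from_quat([q[1],q[2],q[3],q[0]]).as_matrix();p=np.array(s["tool_pos"])
    d=M.T@(np.array([x,y,p[2] if z is None else z])-p)
    yw=np.degrees(np.arctan2(M[1,1],M[0,1]))
    t=0 if yaw is None else (yaw-yw+90)%180-90
    print("t",round(s["time"],2),"pos",np.round(p,4),"yawY",round(yw,1),"shift",np.round(d*10,3),"twist(0.1rad)",round(-np.radians(t)*10,2),"j6",round(s["joint_pos"][5],2),"w",round(s["gripper_width"],2))
E
python3 - <<'E'
from h import *
go(.472,-.06)
print(np.round(get_calibration("wrist")["pose"],3),get_calibration("wrist")["camera_matrix"])
c=get_calibration("side");r=regions_of("side","small_box")
print(np.round(get_calibration("scene")["pose"],2)[:,3],np.round(c["pose"],2)[:,3])
E
```

```text
t 1.9 pos [0.625  0.     0.2533] yawY -0.0 shift [-0.6  -1.53  0.  ] twist(0.1rad) -0.0 j6 -0.12 w 1.0
[[ 1.    -0.001 -0.     0.626]
 [ 0.001  0.954  0.301  0.078]
 [-0.    -0.301  0.954  0.374]
 [ 0.     0.     0.     1.   ]] [[310.61112425   0.         277.21692189]
 [  0.         310.61112425 210.59071399]
 [  0.           0.           1.        ]]
[ 1.2  -0.22  0.79  1.  ] [ 0.22 -0.75  0.94  1.  ]
```

>>> apply_moves:
  targets:
    - {"translation":[-0.4,-0.3,0],"twist":0,"hand":1}
    - {"translation":[-0.4,-0.3,0],"twist":0,"hand":1}
    - {"translation":[-0.4,-0.3,0],"twist":0,"hand":1}
    - {"translation":[-0.2,-0.2,0],"twist":0,"hand":1}
    - {"translation":[0,0,0],"twist":0,"hand":1}
    - {"translation":[0,0,0],"twist":0,"hand":1}

```text
time: 2.55
tool_pos: [0.515, -0.1402, 0.2536]
tool_rot: [0.0, 0.708, 0.707, 0.0]
contact_force: [-0.2, 0.1, -0.1]
gripper_width: 1.003
grasp_force: 0.0
```

```bash
python3 - <<'E'
from h import *
cv2.imwrite("pics/w1.png",grab_frame("wrist")[:,:,::-1])
for n,z in dict(picture=.016,small_box=.03,tin=.03).items():
    print(n,rect("wrist",n,z),[(round(r["score"],2),np.round(r["point"],3).tolist()) for r in recognise("wrist",n)[:2]])
go(.472,-.06,.03)
E
```

```text
picture {'s': 0.63, 'c': (453, -317), 'wh': (92, 58), 'a': 69.5, 'n': 2440, 'px': (230, 309)} [(0.89, [0.451, -0.32, 0.01])]
small_box {'s': 0.73, 'c': (470, -177), 'wh': (77, 50), 'a': 54.8, 'n': 2609, 'px': (237, 214)} [(0.76, [0.465, -0.176, 0.028])]
tin {'s': 0.65, 'c': (472, -46), 'wh': (48, 48), 'a': 89.1, 'n': 1851, 'px': (235, 96)} [(0.92, [0.472, -0.054, 0.031])]
t 2.9 pos [ 0.5154 -0.1393  0.2532] yawY 0.1 shift [ 0.794 -0.433  2.232] twist(0.1rad) -0.0 j6 -0.4 w 1.0
```

View pics/w1.png

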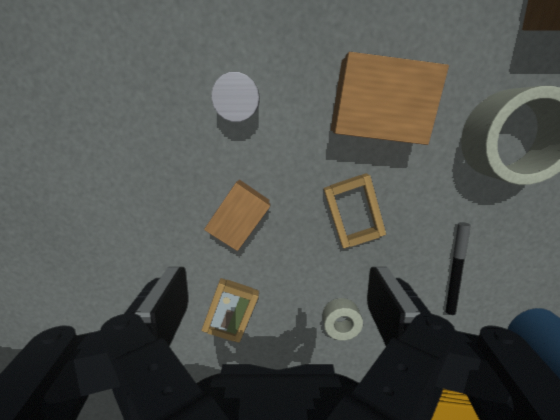

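The wrist view shows tin at (235,96), small box at (237,214) and picture at (230,309), all clear of the lookalikes. I'll go above the tin.

>>> apply_moves:
  targets:
    - {"translation":[0.3,-0.15,0.3],"twist":0,"hand":1}
    - {"translation":[0.3,-0.15,0.3],"twist":0,"hand":1}
    - {"translation":[0.3,-0.13,0.3],"twist":0,"hand":1}
    - {"translation":[0,0,0.36],"twist":0,"hand":1}
    - {"translation":[0,0,0],"twist":0,"hand":1}
    - {"translation":[0,0,0],"twist":0,"hand":1}

```text
time: 3.5
tool_pos: [0.4721, -0.0498, 0.1275]
tool_rot: [-0.0, 0.707, 0.707, -0.0]
contact_force: [0.7, 0.4, 1.3]
gripper_width: 0.999
grasp_force: 0.0
```

```bash
python3 - <<'E'
from h import *
grab_frame("wrist")
for n,z in dict(tin=.03).items():
    print(n,rect("wrist",n,z),[(round(r["score"],2),np.round(r["point"],3).tolist()) for r in recognise("wrist",n)[:2]])
go(.472,-.05,.027)
E
```

```text
tin {'s': 0.85, 'c': (474, -45), 'wh': (54, 50), 'a': 70.0, 'n': 3620, 'px': (276, 213)} [(0.69, [0.472, -0.048, 0.026]), (0.47, [0.537, 0.096, 0.007])]
t 3.65 pos [ 0.4739 -0.0508  0.13  ] yawY -0.0 shift [ 0.009 -0.023  1.03 ] twist(0.1rad) -0.0 j6 -0.26 w 1.0
```

>>> apply_moves:
  targets:
    - {"translation":[0.03,0,0.4],"twist":0,"hand":1}
    - {"translation":[0,0,0.4],"twist":0,"hand":1}
    - {"translation":[0,0,0.2],"twist":0,"hand":1}
    - {"translation":[0,0,0],"twist":0,"hand":0}
    - {"translation":[0,0,0],"twist":0,"hand":0}
    - {"translation":[0,0,0],"twist":0,"hand":0}
    - {"translation":[0,0,0],"twist":0,"hand":0}
    - {"translation":[0,0,0],"twist":0,"hand":0}

```text
time: 4.45
tool_pos: [0.4745, -0.0478, 0.0303]
tool_rot: [0.003, 0.707, 0.707, 0.001]
contact_force: [-0.3, -0.9, 6.6]
gripper_width: 0.56
grasp_force: 62.4
```

>>> apply_moves:
  targets:
    - {"translation":[0,0,-0.3],"twist":0,"hand":0}
    - {"translation":[0,0,-0.4],"twist":0,"hand":0}
    - {"translation":[0.2,0,-0.4],"twist":0,"hand":0}
    - {"translation":[0.4,0,-0.3],"twist":0,"hand":0}
    - {"translation":[0.4,0.1,0],"twist":0,"hand":0}
    - {"translation":[0.4,0.1,0],"twist":0,"hand":0}
    - {"translation":[0.4,0.1,0],"twist":0,"hand":0}
    - {"translation":[0,0,0],"twist":0,"hand":0}

```text
time: 5.25
tool_pos: [0.5026, 0.1368, 0.1684]
tool_rot: [0.0, 0.705, 0.709, 0.001]
contact_force: [-0.3, -0.6, -1.7]
gripper_width: 0.563
grasp_force: 62.3
```

```bash
python3 - <<'E'
from h import *
cv2.imwrite("pics/w2.png",grab_frame("wrist")[:,:,::-1])
print(rect("wrist","carton",.05),[(round(r["score"],2),np.round(r["point"],3).tolist()) for r in recognise("wrist","carton")[:2]])
for z in (.05,.005): print(z,np.round(ray("wrist",[[0,0],[559,0],[559,419],[0,419]],z)[:,:2],3).tolist())
import json;c=get_calibration("wrist");json.dump({k:np.array(v).tolist() for k,v in c.items()},open("c2.json","w"))
go(.5,.17)
E
```

```text
{'s': 0.68, 'c': (499, 196), 'wh': (217, 181), 'a': 178.8, 'n': 69956, 'px': (272, 114)} [(0.92, [0.496, 0.212, 0.003])]
0.05 [[0.319, 0.281], [0.689, 0.282], [0.791, -0.088], [0.22, -0.089]]
0.005 [[0.284, 0.295], [0.724, 0.295], [0.845, -0.144], [0.166, -0.145]]
t 5.4 pos [0.5018 0.1328 0.1675] yawY 0.0 shift [ 0.372 -0.018 -0.   ] twist(0.1rad) -0.0 j6 0.12 w 0.56
```

View pics/w2.png

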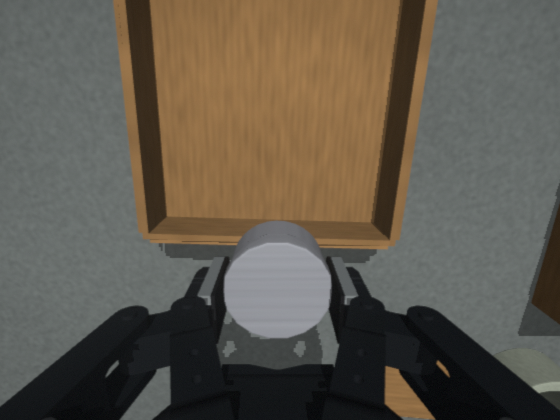

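The carton's near rim corners are at (143,238) and (397,245), with side edges running to (115,0) and (437,0).

```bash
python3 - <<'E'
from h import *
p=ray("wrist",[[143,240],[397,247],[115,0],[437,0]],.05)[:,:2]
print(np.round(p,3).tolist())
d=p[1]-p[0];print(np.linalg.norm(d),np.degrees(np.arctan2(d[1],d[0])))
for a,b in((0,2),(1,3)):
  e=p[b]-p[a];print(np.degrees(np.arctan2(e[1],e[0])))
y=np.arctan2(d[1],d[0]);M=np.array([[np.cos(y),-np.sin(y)],[np.sin(y),np.cos(y)]])
c=(p[0]+p[1])/2+M@[0,.15];print("c",c)
for o in((0,.1),(0,.01),(0,-.09)):print(o,np.round(c+M@o,3))
E
```

```text
[[0.391, 0.109], [0.603, 0.103], [0.395, 0.281], [0.608, 0.282]]
0.21149525882637116 -1.6148369916110406
88.8065599776192
88.24128328144764
c [0.50118389 0.25637761]
(0, 0.1) [0.504 0.356]
(0, 0.01) [0.501 0.266]
(0, -0.09) [0.499 0.166]
```

>>> apply_moves:
  targets:
    - {"translation":[0.4,0,0],"twist":0,"hand":0}
    - {"translation":[0.4,0,0],"twist":0,"hand":0}
    - {"translation":[0.4,0,0],"twist":0,"hand":0}
    - {"translation":[0.4,0,0],"twist":0,"hand":0}
    - {"translation":[0.4,0,0],"twist":0,"hand":0}
    - {"translation":[0.28,0,0],"twist":0,"hand":0}
    - {"translation":[0,0,0.4],"twist":0,"hand":0}
    - {"translation":[0,0,0.4],"twist":0,"hand":0}

```text
time: 6.2
tool_pos: [0.5038, 0.3612, 0.0886]
tool_rot: [0.001, 0.707, 0.707, 0.002]
contact_force: [0.8, -0.1, -2.6]
gripper_width: 0.56
grasp_force: 62.3
```

>>> apply_moves:
  targets:
    - {"translation":[0,0,0.3],"twist":0,"hand":0}
    - {"translation":[0,0,0.12],"twist":0,"hand":0}
    - {"translation":[0,0,0.06],"twist":0,"hand":0}
    - {"translation":[0,0,0.03],"twist":0,"hand":0}
    - {"translation":[0,0,0],"twist":0,"hand":0}

```text
time: 6.7
tool_pos: [0.5032, 0.3612, 0.0379]
tool_rot: [0.0, 0.707, 0.707, 0.001]
contact_force: [-0.2, 0.1, -1.0]
gripper_width: 0.563
grasp_force: 62.3
```

>>> apply_moves:
  targets:
    - {"translation":[0,0,0.02],"twist":0,"hand":0}
    - {"translation":[0,0,0.01],"twist":0,"hand":0}
    - {"translation":[0,0,0],"twist":0,"hand":0}

```text
time: 7.0
tool_pos: [0.5031, 0.3616, 0.0353]
tool_rot: [0.0, 0.707, 0.707, 0.001]
contact_force: [-1.4, -1.0, 4.7]
gripper_width: 0.559
grasp_force: 62.9
```

>>> apply_moves:
  targets:
    - {"translation":[0,0,0],"twist":0,"hand":0.8}
    - {"translation":[0,0,0],"twist":0,"hand":0.9}
    - {"translation":[0,0,0],"twist":0,"hand":0.9}
    - {"translation":[0,0,-0.2],"twist":0,"hand":0.9}
    - {"translation":[0,0,-0.4],"twist":0,"hand":1}
    - {"translation":[0,0,-0.4],"twist":0,"hand":1}
    - {"translation":[-0.2,0,-0.2],"twist":0,"hand":1}
    - {"translation":[-0.4,0,0],"twist":0,"hand":1}

```text
time: 7.8
tool_pos: [0.5044, 0.3031, 0.1585]
tool_rot: [0.001, 0.706, 0.708, 0.004]
contact_force: [0.2, -0.4, -0.2]
gripper_width: 1.0
grasp_force: 0.0
```

>>> apply_moves:
  targets:
    - {"translation":[-0.45,0,0],"twist":0,"hand":1}
    - {"translation":[-0.45,0,0],"twist":0,"hand":1}
    - {"translation":[-0.45,0,0],"twist":0,"hand":1}
    - {"translation":[-0.45,0,0],"twist":0,"hand":1}
    - {"translation":[-0.45,0,0],"twist":0,"hand":1}
    - {"translation":[-0.45,-0.1,0],"twist":0,"hand":1}
    - {"translation":[-0.45,-0.1,0],"twist":0,"hand":1}
    - {"translation":[-0.45,-0.1,0],"twist":0,"hand":1}

```text
time: 8.6
tool_pos: [0.4712, -0.0606, 0.1532]
tool_rot: [0.0, 0.707, 0.707, 0.0]
contact_force: [1.2, -0.5, -0.0]
gripper_width: 1.0
grasp_force: 0.0
```

>>> apply_moves:
  targets:
    - {"translation":[-0.45,0,0],"twist":0,"hand":1}
    - {"translation":[-0.45,0,0],"twist":0,"hand":1}
    - {"translation":[-0.2,0,0],"twist":0,"hand":1}
    - {"translation":[0,0,0],"twist":1,"hand":1}
    - {"translation":[0,0,0],"twist":1,"hand":1}
    - {"translation":[0,0,0],"twist":1,"hand":1}
    - {"translation":[0,0,0],"twist":1,"hand":1}
    - {"translation":[0,0,0],"twist":1,"hand":1}

```text
time: 9.4
tool_pos: [0.4718, -0.169, 0.153]
tool_rot: [-0.0, 0.861, 0.508, -0.0]
contact_force: [-0.7, -0.2, 0.1]
gripper_width: 0.998
grasp_force: 0.0
```

>>> apply_moves:
  targets:
    - {"translation":[0,0,0],"twist":1,"hand":1}
    - {"translation":[0,0,0],"twist":0,"hand":1}
    - {"translation":[0,0,0],"twist":0,"hand":1}

```text
time: 9.7
tool_pos: [0.4719, -0.1689, 0.1531]
tool_rot: [-0.0, 0.884, 0.467, -0.0]
contact_force: [-0.4, 0.4, 0.1]
gripper_width: 1.003
grasp_force: 0.0
```

```bash
python3 - <<'E'
from h import *
grab_frame("wrist")
for n,z in dict(small_box=.03,picture=.016).items():
    print(n,rect("wrist",n,z),[(round(r["score"],2),np.round(r["point"],3).tolist()) for r in recognise("wrist",n)[:2]])
go(.468,-.178,.027,-35)
E
```

```text
small_box {'s': 0.59, 'c': (469, -178), 'wh': (75, 48), 'a': 54.7, 'n': 4792, 'px': (280, 219)} [(0.76, [0.467, -0.174, 0.026])]
picture {'s': 0.86, 'c': (452, -318), 'wh': (92, 57), 'a': 68.9, 'n': 4119, 'px': (344, 331)} [(0.77, [0.453, -0.319, 0.012])]
t 9.95 pos [ 0.472  -0.169   0.1533] yawY -34.3 shift [-0.097  0.018  1.263] twist(0.1rad) 0.12 j6 0.11 w 1.0
```

>>> apply_moves:
  targets:
    - {"translation":[-0.08,0.02,0.4],"twist":0,"hand":1}
    - {"translation":[0,0,0.4],"twist":0,"hand":1}
    - {"translation":[0,0,0.45],"twist":0,"hand":1}
    - {"translation":[0,0,0],"twist":0,"hand":0}
    - {"translation":[0,0,0],"twist":0,"hand":0}
    - {"translation":[0,0,0],"twist":0,"hand":0}
    - {"translation":[0,0,0],"twist":0,"hand":0}
    - {"translation":[0,0,0],"twist":0,"hand":0}

```text
time: 10.75
tool_pos: [0.4709, -0.1777, 0.0309]
tool_rot: [0.002, 0.884, 0.467, 0.001]
contact_force: [-0.2, -0.2, 4.3]
gripper_width: 0.55
grasp_force: 62.0
```

```bash
python3 - <<'E'
from h import *
go(.502,.276,.16,-1.6)
E
```

```text
t 10.75 pos [ 0.4709 -0.1777  0.0309] yawY -34.4 shift [ 3.921 -2.298 -1.3  ] twist(0.1rad) -5.72 j6 0.09 w 0.55
```

>>> apply_moves:
  targets:
    - {"translation":[0,0,-0.3],"twist":0,"hand":0}
    - {"translation":[0,0,-0.3],"twist":0,"hand":0}
    - {"translation":[0,0,-0.35],"twist":-0.9,"hand":0}
    - {"translation":[0,0,-0.35],"twist":-1,"hand":0}
    - {"translation":[0,0,0],"twist":-1,"hand":0}
    - {"translation":[0,0,0],"twist":-1,"hand":0}
    - {"translation":[0,0,0],"twist":-1,"hand":0}
    - {"translation":[0,0,0],"twist":-0.8,"hand":0}

```text
time: 11.55
tool_pos: [0.4693, -0.1768, 0.1594]
tool_rot: [0.001, 0.716, 0.698, 0.0]
contact_force: [0.3, 0.3, -0.4]
gripper_width: 0.549
grasp_force: 62.1
```

>>> apply_moves:
  targets:
    - {"translation":[0.4,0,0],"twist":0,"hand":0}
    - {"translation":[0.45,0,0],"twist":0,"hand":0}
    - {"translation":[0.45,0,0],"twist":0,"hand":0}
    - {"translation":[0.45,0,0],"twist":0,"hand":0}
    - {"translation":[0.45,0.05,0],"twist":0,"hand":0}
    - {"translation":[0.45,0.05,0],"twist":0,"hand":0}
    - {"translation":[0.45,0.05,0],"twist":0,"hand":0}
    - {"translation":[0.45,0.03,0],"twist":0,"hand":0}

```text
time: 12.35
tool_pos: [0.498, 0.1796, 0.1595]
tool_rot: [0.001, 0.718, 0.697, 0.001]
contact_force: [0.9, -1.2, 0.0]
gripper_width: 0.545
grasp_force: 62.1
```

>>> apply_moves:
  targets:
    - {"translation":[0.45,0,0],"twist":0,"hand":0}
    - {"translation":[0.4,0,0],"twist":0,"hand":0}
    - {"translation":[0,0,0],"twist":0,"hand":0}
    - {"translation":[0,0,0],"twist":0,"hand":0}

```text
time: 12.75
tool_pos: [0.5002, 0.2633, 0.1589]
tool_rot: [0.0, 0.717, 0.697, 0.0]
contact_force: [0.4, 0.1, -0.1]
gripper_width: 0.549
grasp_force: 62.0
```

```bash
python3 - <<'E'
from h import *
cv2.imwrite("pics/w3.png",grab_frame("wrist")[:,:,::-1])
print(rect("wrist","tin",.035))
print(rect("wrist","carton",.05))
go(.502,.276,.035,-1.6)
E
```

```text
{'s': 0.63, 'c': (504, 361), 'wh': (49, 48), 'a': 178.4, 'n': 3823, 'px': (277, 80)}
{'s': 0.69, 'c': (501, 259), 'wh': (298, 216), 'a': 88.4, 'n': 74402, 'px': (276, 130)}
t 12.9 pos [0.5004 0.2615 0.1585] yawY -1.8 shift [0.145 0.011 1.235] twist(0.1rad) -0.03 j6 0.38 w 0.55
```

View pics/w3.png

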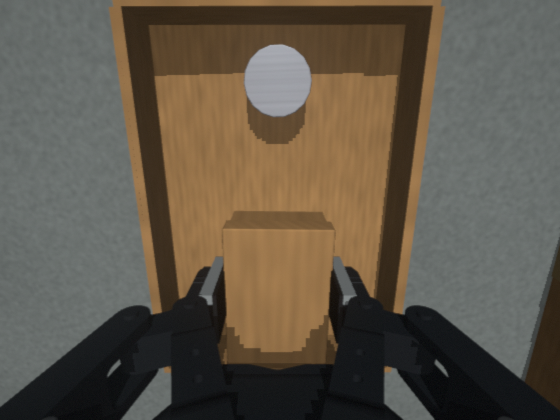

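The tin stands upright in the carton at (277,80) and the box is held square at (277,290), clear of it. I'll lower the box.

>>> apply_moves:
  targets:
    - {"translation":[0.13,0,0.3],"twist":0,"hand":0}
    - {"translation":[0,0,0.4],"twist":0,"hand":0}
    - {"translation":[0,0,0.3],"twist":0,"hand":0}
    - {"translation":[0,0,0.12],"twist":0,"hand":0}
    - {"translation":[0,0,0.06],"twist":0,"hand":0}
    - {"translation":[0,0,0.03],"twist":0,"hand":0}
    - {"translation":[0,0,0.02],"twist":0,"hand":0}
    - {"translation":[0,0,0],"twist":0,"hand":0}

```text
time: 13.7
tool_pos: [0.5017, 0.2758, 0.0367]
tool_rot: [0.0, 0.718, 0.696, 0.001]
contact_force: [-0.4, -0.5, -0.2]
gripper_width: 0.548
grasp_force: 62.0
```

>>> apply_moves:
  targets:
    - {"translation":[0,0,0.02],"twist":0,"hand":0}
    - {"translation":[0,0,0],"twist":0,"hand":0}
    - {"translation":[0,0,0],"twist":0,"hand":0}

```text
time: 14.0
tool_pos: [0.5019, 0.276, 0.0359]
tool_rot: [0.001, 0.718, 0.697, 0.001]
contact_force: [-3.8, -2.2, 8.0]
gripper_width: 0.549
grasp_force: 63.0
```

>>> apply_moves:
  targets:
    - {"translation":[0,0,0],"twist":0,"hand":0.8}
    - {"translation":[0,0,0],"twist":0,"hand":0.9}
    - {"translation":[0,0,0],"twist":0,"hand":0.9}
    - {"translation":[0,0,-0.2],"twist":0,"hand":0.9}
    - {"translation":[0,0,-0.4],"twist":0,"hand":1}
    - {"translation":[0,0,-0.4],"twist":0,"hand":1}
    - {"translation":[-0.2,0,-0.2],"twist":0,"hand":1}
    - {"translation":[-0.4,0,0],"twist":0,"hand":1}

```text
time: 14.8
tool_pos: [0.5015, 0.2172, 0.1584]
tool_rot: [0.002, 0.716, 0.698, 0.004]
contact_force: [0.7, -0.1, -0.4]
gripper_width: 1.001
grasp_force: 0.0
```

>>> apply_moves:
  targets:
    - {"translation":[-0.45,0,0],"twist":0,"hand":1}
    - {"translation":[-0.45,0,0],"twist":0,"hand":1}
    - {"translation":[-0.45,0,0],"twist":0,"hand":1}
    - {"translation":[-0.45,0,0],"twist":0,"hand":1}
    - {"translation":[-0.45,0,0],"twist":0,"hand":1}
    - {"translation":[-0.45,-0.11,0],"twist":0,"hand":1}
    - {"translation":[-0.45,-0.11,0],"twist":0,"hand":1}
    - {"translation":[-0.45,-0.11,0],"twist":0,"hand":1}

```text
time: 15.6
tool_pos: [0.4543, -0.1449, 0.1533]
tool_rot: [0.0, 0.718, 0.696, 0.0]
contact_force: [1.2, -0.6, -0.6]
gripper_width: 1.0
grasp_force: 0.0
```

>>> apply_moves:
  targets:
    - {"translation":[-0.45,0,0],"twist":0,"hand":1}
    - {"translation":[-0.45,0,0],"twist":0,"hand":1}
    - {"translation":[-0.45,0,0],"twist":0,"hand":1}
    - {"translation":[-0.36,0,0],"twist":0,"hand":1}
    - {"translation":[0,0,0],"twist":1,"hand":1}
    - {"translation":[0,0,0],"twist":1,"hand":1}
    - {"translation":[0,0,0],"twist":1,"hand":1}
    - {"translation":[0,0,0],"twist":0.3,"hand":1}

```text
time: 16.4
tool_pos: [0.4498, -0.3143, 0.1529]
tool_rot: [-0.0, 0.823, 0.568, -0.0]
contact_force: [-0.1, -1.0, -0.2]
gripper_width: 1.0
grasp_force: 0.0
```

>>> apply_moves:
  targets:
    - {"translation":[0,0,0],"twist":0,"hand":1}
    - {"translation":[0,0,0],"twist":0,"hand":1}

```text
time: 16.6
tool_pos: [0.4499, -0.3141, 0.1531]
tool_rot: [-0.0, 0.822, 0.569, -0.0]
contact_force: [0.6, 1.0, 0.1]
gripper_width: 1.001
grasp_force: 0.0
```

```bash
python3 - <<'E'
from h import *
grab_frame("wrist")
for n,z in dict(picture=.016).items():
    print(n,rect("wrist",n,z),[(round(r["score"],2),np.round(r["point"],3).tolist()) for r in recognise("wrist",n)[:2]])
go(.452,-.319,.027,-20.7)
E
```

```text
picture {'s': 0.65, 'c': (451, -321), 'wh': (84, 57), 'a': 69.3, 'n': 5820, 'px': (280, 210)} [(0.84, [0.453, -0.321, 0.012]), (0.52, [0.594, -0.212, 0.018])]
t 16.75 pos [ 0.45   -0.3141  0.1532] yawY -20.6 shift [-0.038  0.036  1.262] twist(0.1rad) 0.02 j6 -0.39 w 1.0
```

>>> apply_moves:
  targets:
    - {"translation":[-0.05,0.04,0.4],"twist":0,"hand":1}
    - {"translation":[0,0,0.4],"twist":0,"hand":1}
    - {"translation":[0,0,0.35],"twist":0,"hand":1}
    - {"translation":[0,0,0.12],"twist":0,"hand":1}
    - {"translation":[0,0,0],"twist":0,"hand":0}
    - {"translation":[0,0,0],"twist":0,"hand":0}
    - {"translation":[0,0,0],"twist":0,"hand":0}
    - {"translation":[0,0,0],"twist":0,"hand":0}

```text
time: 17.55
tool_pos: [0.4535, -0.3217, 0.0289]
tool_rot: [0.002, 0.822, 0.569, 0.001]
contact_force: [1.0, -0.1, 4.3]
gripper_width: 0.627
grasp_force: 63.6
```

>>> apply_moves:
  targets:
    - {"translation":[0,0,0],"twist":0,"hand":0}

```text
time: 17.65
tool_pos: [0.4535, -0.3217, 0.0289]
tool_rot: [0.002, 0.822, 0.569, 0.001]
contact_force: [1.0, 1.0, 7.2]
gripper_width: 0.625
grasp_force: 63.8
```

```bash
python3 - <<'E'
from h import *
go(.4985,.176,.16,-1.6)
E
```

```text
t 17.65 pos [ 0.4535 -0.3217  0.0289] yawY -20.6 shift [ 4.814 -1.326 -1.326] twist(0.1rad) -3.32 j6 -0.39 w 0.62
```

>>> apply_moves:
  targets:
    - {"translation":[0,0,-0.3],"twist":0,"hand":0}
    - {"translation":[0,0,-0.3],"twist":0,"hand":0}
    - {"translation":[0,0,-0.35],"twist":-0.7,"hand":0}
    - {"translation":[0,0,-0.35],"twist":-0.9,"hand":0}
    - {"translation":[0,0,0],"twist":-0.9,"hand":0}
    - {"translation":[0,0,0],"twist":-0.8,"hand":0}
    - {"translation":[0.3,0,0],"twist":0,"hand":0}
    - {"translation":[0.45,0,0],"twist":0,"hand":0}

```text
time: 18.45
tool_pos: [0.4542, -0.246, 0.1569]
tool_rot: [0.001, 0.719, 0.695, 0.0]
contact_force: [-0.1, 0.1, -0.7]
gripper_width: 0.627
grasp_force: 63.6
```

>>> apply_moves:
  targets:
    - {"translation":[0.45,0,0],"twist":0,"hand":0}
    - {"translation":[0.45,0,0],"twist":0,"hand":0}
    - {"translation":[0.45,0,0],"twist":0,"hand":0}
    - {"translation":[0.45,0,0],"twist":0,"hand":0}
    - {"translation":[0.45,0.1,0],"twist":0,"hand":0}
    - {"translation":[0.45,0.1,0],"twist":0,"hand":0}
    - {"translation":[0.45,0.1,0],"twist":0,"hand":0}
    - {"translation":[0.45,0,0],"twist":0,"hand":0}

```text
time: 19.25
tool_pos: [0.4956, 0.1155, 0.1569]
tool_rot: [0.001, 0.718, 0.696, 0.001]
contact_force: [0.2, -0.5, -1.1]
gripper_width: 0.63
grasp_force: 63.6
```

>>> apply_moves:
  targets:
    - {"translation":[0.3,0,0],"twist":0,"hand":0}
    - {"translation":[0.2,0,0],"twist":0,"hand":0}
    - {"translation":[0,0,0],"twist":0,"hand":0}
    - {"translation":[0,0,0],"twist":0,"hand":0}

```text
time: 19.65
tool_pos: [0.4963, 0.1635, 0.1563]
tool_rot: [0.0, 0.717, 0.697, -0.0]
contact_force: [-0.3, -0.3, 0.1]
gripper_width: 0.629
grasp_force: 63.6
```

```bash
python3 - <<'E'
from h import *
cv2.imwrite("pics/w4.png",grab_frame("wrist")[:,:,::-1])
print(rect("wrist","small_box",.035))
go(.4985,.176,.035,-1.6)
E
```

```text
{'s': 0.82, 'c': (503, 271), 'wh': (70, 49), 'a': 87.4, 'n': 7266, 'px': (280, 63)}
t 19.75 pos [0.4964 0.1627 0.1563] yawY -1.8 shift [0.134 0.017 1.213] twist(0.1rad) -0.03 j6 0.21 w 0.63
```

View pics/w4.png

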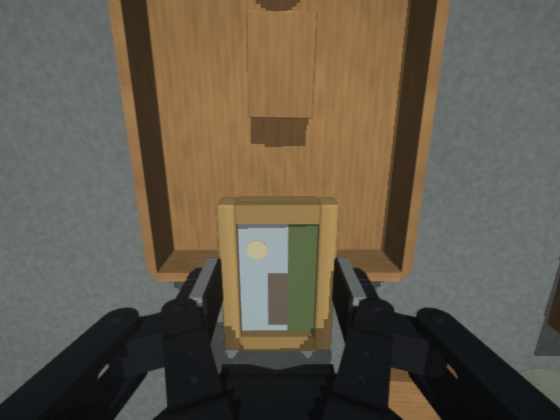

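The small box lies at (280,63), and the picture is held square at (277,275). I'll set the picture midway between the box and the near wall.

>>> apply_moves:
  targets:
    - {"translation":[0.11,0.02,0],"twist":0,"hand":0}
    - {"translation":[0,0,0.3],"twist":0,"hand":0}
    - {"translation":[0,0,0.4],"twist":0,"hand":0}
    - {"translation":[0,0,0.28],"twist":0,"hand":0}
    - {"translation":[0,0,0.12],"twist":0,"hand":0}
    - {"translation":[0,0,0.06],"twist":0,"hand":0}
    - {"translation":[0,0,0.03],"twist":0,"hand":0}
    - {"translation":[0,0,0],"twist":0,"hand":0}

```text
time: 20.55
tool_pos: [0.4999, 0.1747, 0.0385]
tool_rot: [0.001, 0.718, 0.696, 0.001]
contact_force: [0.4, -0.4, -2.0]
gripper_width: 0.625
grasp_force: 63.6
```

>>> apply_moves:
  targets:
    - {"translation":[0,0,0.02],"twist":0,"hand":0}
    - {"translation":[0,0,0],"twist":0,"hand":0}
    - {"translation":[0,0,0],"twist":0,"hand":0}

```text
time: 20.85
tool_pos: [0.4992, 0.1746, 0.036]
tool_rot: [0.0, 0.718, 0.696, 0.0]
contact_force: [0.3, -0.3, -0.7]
gripper_width: 0.627
grasp_force: 63.6
```

>>> apply_moves:
  targets:
    - {"translation":[0,0,0.02],"twist":0,"hand":0}
    - {"translation":[0,0,0],"twist":0,"hand":0}
    - {"translation":[0,0,0],"twist":0,"hand":0}

```text
time: 21.15
tool_pos: [0.4994, 0.1747, 0.0339]
tool_rot: [0.0, 0.718, 0.696, 0.0]
contact_force: [-0.4, 0.6, 3.0]
gripper_width: 0.627
grasp_force: 64.1
```

Contact at the floor height, so I'll release, lift and back off for a check.

>>> apply_moves:
  targets:
    - {"translation":[0,0,0],"twist":0,"hand":0.85}
    - {"translation":[0,0,0],"twist":0,"hand":0.9}
    - {"translation":[0,0,0],"twist":0,"hand":0.9}
    - {"translation":[0,0,-0.2],"twist":0,"hand":0.9}
    - {"translation":[0,0,-0.4],"twist":0,"hand":1}
    - {"translation":[0,0,-0.5],"twist":0,"hand":1}
    - {"translation":[0,0,-0.5],"twist":0,"hand":1}
    - {"translation":[0,0,-0.3],"twist":0,"hand":1}

```text
time: 21.95
tool_pos: [0.5001, 0.1748, 0.228]
tool_rot: [0.002, 0.718, 0.696, 0.002]
contact_force: [0.4, -0.3, -0.2]
gripper_width: 1.002
grasp_force: 0.0
```

>>> apply_moves:
  targets:
    - {"translation":[0.3,0,-0.2],"twist":0,"hand":1}
    - {"translation":[0.3,0,0],"twist":0,"hand":1}
    - {"translation":[0,0,0],"twist":0,"hand":1}
    - {"translation":[0,0,0],"twist":0,"hand":1}
    - {"translation":[0,0,0],"twist":0,"hand":1}

```text
time: 22.45
tool_pos: [0.5002, 0.2338, 0.2423]
tool_rot: [-0.0, 0.718, 0.696, -0.001]
contact_force: [-0.2, -0.1, -0.7]
gripper_width: 1.0
grasp_force: 0.0
```

```bash
python3 - <<'E'
from h import *
cv2.imwrite("pics/w5.png",grab_frame("wrist")[:,:,::-1])
go(.5,.2)
E
```

```text
t 22.5 pos [0.5003 0.2337 0.2424] yawY -1.8 shift [-0.337  0.007  0.   ] twist(0.1rad) -0.0 j6 0.33 w 1.0
```

View pics/w5.png

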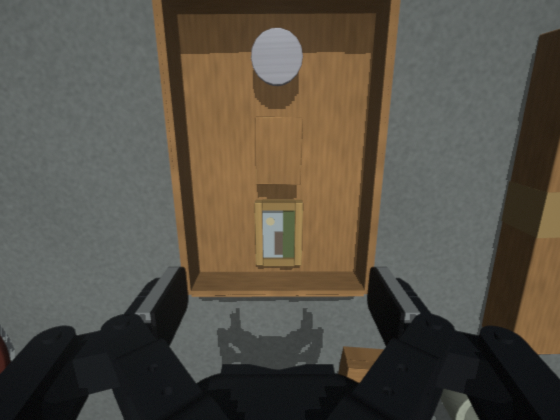

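The tin (277,56), box (278,150) and picture (279,233) lie flat, separate and upright inside the carton, and the robot touches nothing.

```bash
python3 -c "
from plant import *
print(job_done())"
```

```text
the job is handed in; nothing more can be done
None
```

The picture, the small kraft box and the tin lie side by side and upright on the carton's bottom, nothing else was touched by the arm, and the job was handed in at about 22.5 s; the hand-in returned no verdict.

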